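# Open the sprung shim box for a refill and hold it

### The job

The box of wooden shims needs a refill. Tip its loose lid up by the tab, with the far edge still on the box, then lift the lid off and lay it down flat, right way up, on the rubber mat (do not drop it) and let go of it. Then grip the sprung follower's upright tab inside the box, pull it back until it is in line with the two steel clips on the box's sides, and finish while still holding it there; leave the other things on the bench where they are.

Things in the scene. Friction and masses are not known exactly. Their poses are not given: they have to be found in the camera images.
- box: Open plywood box screwed to the bench: 270 long (x) x 120 wide (y) x 100 mm high, walls and floor 10 mm. Origin: centre of its underside. Its own +x points to the far end (away from the robot, turned by the box's yaw), z up. The shims stand inside at the far end, up to 49 mm above the bench. Inside, around the follower's tab, there is at least 60 mm free on the near and far side.
- box_far_rim (a point): The middle of the top of the box's far end wall (130 mm from the box's centre along its x, 100 mm above the bench).
- lid: Loose plywood lid seated on the box's rim, 0.12 to 0.24 kg: plate 270 x 120 x 8 mm, as long and wide as the box, with a shallow plug below it (243 x 93 mm, 5 mm deep, 3.5 mm play all round) that keeps it in place. Origin: centre of the plate's underside, x to the far end, z up. Laid on the bench it stands on its plug, so its origin is then 5 mm above what it lies on.
- lid_tab (a point): Centre of the lid's upright wooden tab: 12 mm thick along the lid's x, 40 mm wide along y, rising 36 mm above the plate's top (this point is 18 mm above the plate's top). It stands 110 mm from the lid's centre, at the near end.
- lid_centre (a point): Centre of the lid's plate, half-way through its thickness.
- lid_far_edge (a point): Point on the underside of the lid's plate above the middle of the box's far end wall, 130 mm from the lid's centre along its x. The lid tips about here.
- mat: Black rubber mat fixed to the bench, 320 (x) x 170 (y) x 4 mm. Origin: centre of its underside. It may lie to the left or the right of the box.
- follower (a joint): How far the follower has been pulled from its rest, in m: 0 at rest (against the shims), growing as it is drawn along the box's -x (towards the near end), up to 0.125. A spring draws it back with 5 N at rest, rising by 0.5 N for every 10 mm. It slides straight along the box.
- follower_tab (a point): Centre of the follower's upright wooden tab: 12 mm thick along the box's x, 40 mm wide along y. This point is 74 mm above the bench; the tab's top is 19 mm above it (93 mm above the bench), the tab goes 22 mm below it, down to the follower's wider foot. Under the lid to start with, 45 mm beyond the box's centre; moves with the follower.
- clip_line (a point): The middle of the line between the two steel clips that are fixed opposite one another on the outside of the box's long sides, just below the rim, at the height of the follower's tab centre. Each clip is 16 mm wide along the box's x. They stand somewhere along the box 60 to 100 mm from the follower's tab at rest, and the tab's centre has to come to this point. Axes as the box's.
- tape: Bystander: roll of paper tape lying flat, 68 mm across, 25 mm high. Origin: centre of its underside.
- jar: Bystander: glass jar with a steel cap, 54 mm across, 75 mm high. Origin: centre of its underside.
- paint: Bystander: paint can, 86 mm across, 100 mm high. Origin: centre of its underside.
- glue: Bystander: glue bottle, 56 mm across, 160 mm high. Origin: centre of its underside.
- wrench: Bystander: steel wrench lying flat.
- brush: Bystander: brush lying flat.
- screwdriver: Bystander: screwdriver lying at the far side of the bench.

How it is judged:
By the outcome, as a careful person would: the job done as asked, in the order asked, and still so for the second after the job is handed in, while the arm keeps its last pose, push and grip.
It also fails if it takes over 64 s, if anything falls off the work surface, if the arm or the gripper's body presses on something with over 40 N, if the wrist force passes 120 N, or if a joint passes its speed limit or range.

### The arm

A 7-joint arm with a two-finger parallel gripper is mounted at the origin on the work surface. World frame = base frame: x ahead of the robot, y to its left, z up, the work surface at z = 0. Lengths are in m, angles in rad, forces in N, time in s.
With the tool pointing down it reaches from about 0.425 to 0.925 m from the base axis. Payload 6.8 kg.
Tool frame: the origin (TCP) lies midway between the tips of the shut fingers; the grasp point (between the pads) lies 19 mm behind it; z points along the fingers, y is the line along which they close (so a half turn about z gives the same grasp; the last joint's range is limited). The gripper opens to 88 mm and grips with 3 to 60 N. Pads are 20 mm wide; open, the fingers measure 115 mm over their backs; the gripper's body (75 mm by 178 mm) begins 61 mm behind the grasp point.
Start: joints at [-1.293, 0.477, 0.022, 1.555, -0.011, 1.109, -0.083], TCP at [0.254, 0.625, 0.223] pointing down, gripper open.
Joint ranges: [-2.96, 2.96], [-0.34, 2.1], [-1.41, 1.46], [0.24, 2.44], [-1.37, 4.51], [0.17, 1.92], [-2.96, 2.96]. Speed limits (rad/s): [2.39, 2.39, 3.14, 3.14, 3.14, 3.14, 3.14].

### API

Orientations are given as a unit quaternion [w, x, y, z].
In Python, from plant import robot gives the robot as it stands. The module is installed in compiled form; this text tells all that it offers.
- The arm moves only by the tool move_arm, never from a script. Its argument "steps" is text: rows parted by semicolons, each of 7 numbers parted by spaces: the shift along the tool's x, y, z in cm, then the turn, a rotation vector about the tool's x, y, z in rad, then the opening, from 0 (shut) to 1 (fully open). A call has 1 to 20 rows; each row is the pose to reach, as a shift and turn from the pose commanded when the call began, along the tool's axes at that moment; what a row does not reach only later rows make up. A row lasts 1/10 s, in which the tool goes at most 50 mm and 8.59 degrees, less where a joint would pass 70% of its speed; a pose out of reach is approached as far as the arm can. A call with a gripper value outside its range is refused whole. The fingers move at their own pace and stop on an object; "squeeze" is the grip in N (left out, the last holds). Time passes only in rows, so rows that repeat a pose let the fingers close. It gives the time, the measured TCP pose, the force, the opening and the grip force at its end, in the units of the state.
- robot.sense(): the state, without advancing time (a new reading comes with each control period).
- robot.get_image(name): name is "scene" or "side" or "wrist"; returns (picture, depth): 400x640x3 uint8, red, green, blue; 400x640 float32, m along the optical axis (not along the pixel's ray), 0 where there is no reading.
- robot.camera_params(name): a dict with "fovy" (degrees; the focal length in pixels is half the picture's height over the tangent of half this angle, whatever the lens; pixels are square), "cx", "cy" (the principal point, pixels), "T" (4x4, takes a point from camera to world coordinates). Camera axes: x right, y up, looking along -z (the intrinsics and any distortion apply to the point x, -y, -z); pixel columns grow to the right and rows downward; lengths in m; the calibration is good to about 2 mm. The wrist camera is an equidistant fisheye: a pixel r from the principal point sees the ray r / f radians off the axis. A picture is of the moment at which its call begins: read the wrist's pose just before it. camera_params takes no time and is no camera call; for the wrist camera it gives the pose at the moment of the call.
- robot.hand_in(): hands the job in; it is judged then, once.
The state is a dict: "time": time; "joints": joint angles; "qvel": joint speeds; "joint_efforts": joint torques, N m; "ee_pos": TCP position; "eef_rot": TCP orientation; "ft_force": force on the tool from outside, world axes, zero at the start; "moment": the same for the moment, N m; "width": finger opening in m; "gripper_force": force on a finger pad.
Only numpy, scipy, OpenCV 4.12 (cv2) and the standard library are available. Lean on these libraries where they do the work, as an engineer would, in place of code of your own. Each camera call takes 0.05 s, during which the arm holds its last target. There are 200 camera calls.

## Working session

There is one attempt and no reset: what is moved stays moved. The work goes in short steps, Python scripts to look and compute and a tool call to move; the robot and the scene stay as the last step left them, time stands still between calls to the robot, and variables do not carry over. Pictures are saved under pics/ and viewed, at most 10 in all, crops included, and the job is handed in when it is done.

Besides the shell and the picture viewer there is one more tool, called after "Call:" as a command line: name --argument value ..., lists and objects as JSON in quotes. move_arm: Moves the arm, as the interface text tells. Its arguments: {"type":"object","properties":{"steps":{"type":"string"},"squeeze":{"type":"number"}},"required":["steps"]}

```bash
mkdir -p pics; cat > h.py <<'E'
import numpy as np, cv2
from plant import robot
from scipy.spatial.transform import Rotation as R
def snap(n,f):
    p=robot.camera_params(n); im,d=robot.get_image(n)
    np.savez(f'{f}.npz',im=im,d=d,T=p['T'],fovy=p['fovy'],c=[p['cx'],p['cy']],n=n)
    cv2.imwrite(f'pics/{f}.png',im[:,:,::-1])
def load(f): return np.load(f'{f}.npz')
def px(f,u,v,z=None):
    q=load(f); T=q['T']; fl=200/np.tan(np.radians(q['fovy'])/2); cx,cy=q['c']
    a,b=(u-cx),(v-cy)
    if str(q['n'])=='wrist':
        r=np.hypot(a,b)+1e-9; th=r/fl; ray=np.array([a/r*np.tan(th),-b/r*np.tan(th),-1])
    else: ray=np.array([a/fl,-b/fl,-1])
    w=T[:3,:3]@ray; o=T[:3,3]
    if z is not None: return o+w*(z-o[2])/w[2]
    return o+w*q['d'][int(round(v)),int(round(u))]
E
python3 - <<'E'
from h import *
s=robot.sense(); print(s)
for n in ['scene','side','wrist']: snap(n,n+'0'); p=robot.camera_params(n); print(n,p['fovy'],p['cx'],p['cy'],p['T'].round(3).tolist(), [k for k in p])
a=cv2.imread('pics/scene0.png');b=cv2.imread('pics/side0.png')
E
```

```text
{'time': 0.0, 'joints': array([-1.29308777,  0.4777723 ,  0.02235845,  1.55643044, -0.01151582,
        1.10928931, -0.08313037]), 'qvel': array([-0.00085165, -0.00025455,  0.00071994,  0.00108271, -0.00046848,
        0.00101926, -0.00210587]), 'joint_efforts': array([ 1.92916132e-04, -5.82847095e+01,  1.53441802e+00, -2.72611248e+01,
       -5.44211303e-02,  1.69448520e-02,  1.16757988e-04]), 'ee_pos': array([0.25380547, 0.62482741, 0.22170959]), 'eef_rot': array([-1.08020830e-04,  1.91725851e-01,  9.81448121e-01, -8.78927572e-04]), 'ft_force': array([ 0.11699193, -0.27335982, -0.38601279]), 'moment': array([ 0.00640372, -0.00819305, -0.00965   ]), 'gripper_force': 0.0, 'width': 0.08784483967916237}
scene 47.877368847918355 308.95272877667065 199.0095136121171 [[-0.364, -0.735, 0.572, 1.444], [0.931, -0.299, 0.208, 0.304], [0.017, 0.609, 0.793, 1.288], [0.0, 0.0, 0.0, 1.0]] ['fovy', 'cx', 'cy', 'T']
side 54.67045494897504 320.0709124176506 205.4480317123768 [[0.732, 0.409, -0.545, 0.011], [-0.681, 0.421, -0.599, -0.637], [-0.015, 0.809, 0.587, 0.752], [0.0, 0.0, 0.0, 1.0]] ['fovy', 'cx', 'cy', 'T']
wrist 65.70646984690485 320.272021339778 196.5636955024728 [[0.376, -0.885, -0.275, 0.178], [0.926, 0.359, 0.114, 0.655], [-0.002, -0.298, 0.955, 0.384], [0.0, 0.0, 0.0, 1.0]] ['fovy', 'cx', 'cy', 'T']
```

View pics/scene0.png

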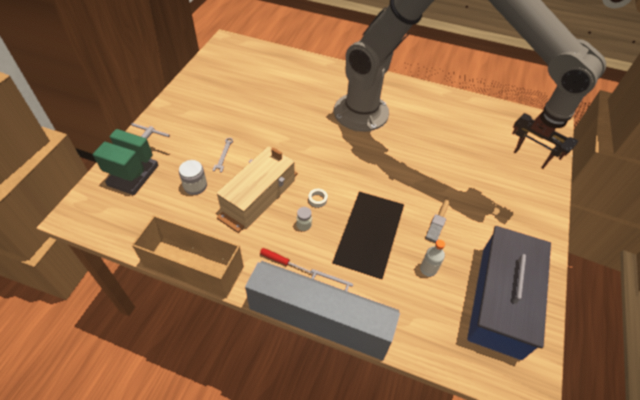

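View pics/side0.png

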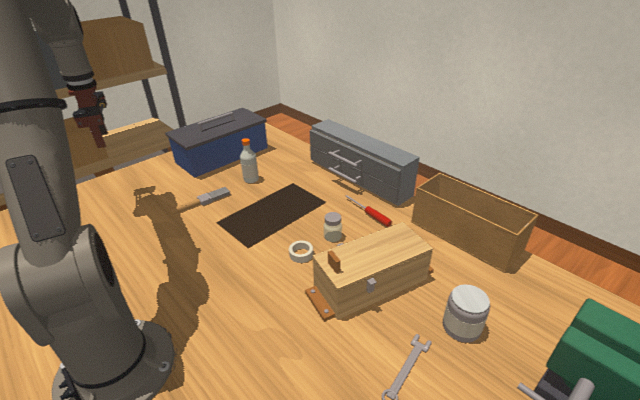

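The scene view has the box at about (256,187) with its lid tab at (277,154), and the mat at (369,234). The side view has the box at (372,270), tab at (334,261), near-side clip at (371,285) and mat at (272,213). I'll enlarge these next.

```bash
python3 - <<'E'
import cv2,numpy as np
b=cv2.imread('pics/side0.png')[215:325,295:445]
a=cv2.imread('pics/scene0.png')[140:285,210:410]
cv2.imwrite('pics/s_crop.png',cv2.resize(b,None,fx=5,fy=5,interpolation=cv2.INTER_CUBIC))
cv2.imwrite('pics/c_crop.png',cv2.resize(a,None,fx=4,fy=4,interpolation=cv2.INTER_CUBIC))
E
```

```text
(no output)
```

View pics/s_crop.png

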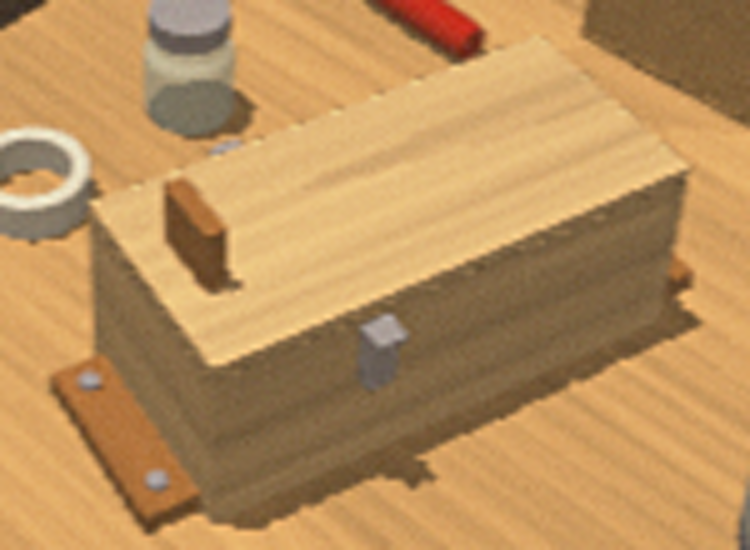

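View pics/c_crop.png

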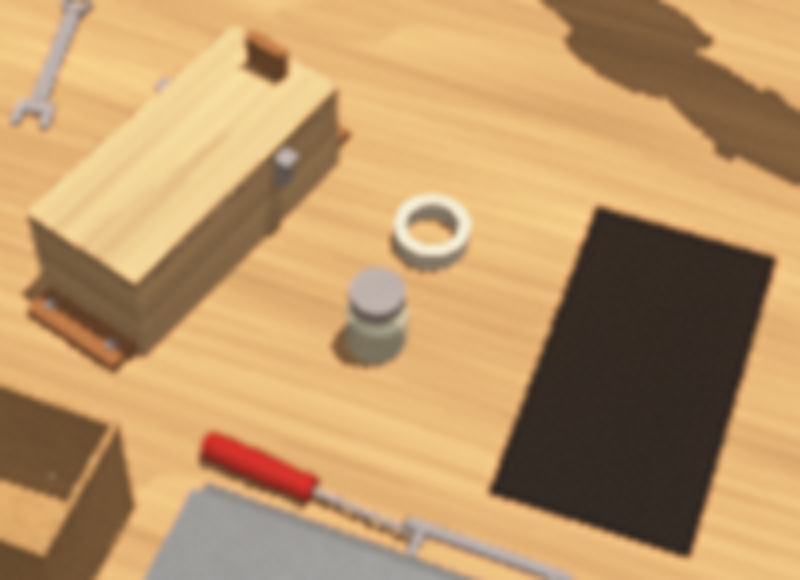

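The side crop shows lid top corners at (92,205), (212,366), (690,170) and (540,38), the tab top at about (195,205), and a clip at (380,350). The scene crop shows lid corners at (240,28), (338,92), (30,218) and (137,283), mat corners at (598,207), (775,260), (690,555) and (491,493), and a clip at (285,165).

```bash
python3 - <<'E'
from h import *
S=lambda x,y,z=None: px('side0',295+(x+.5)/5-.5,215+(y+.5)/5-.5,z)
C=lambda x,y,z=None: px('scene0',210+(x+.5)/4-.5,140+(y+.5)/4-.5,z)
def fit(P):
    P=np.array(P)[:,:2]; c=P.mean(0); 
    # order nl(+y near), nr, fr, fl
    d=(P[2]+P[3]-P[0]-P[1])/2; w=(P[0]+P[3]-P[1]-P[2])/2
    print('c',c.round(4),'yaw',np.arctan2(d[1],d[0]).round(4),np.arctan2(-w[0],w[1]).round(4),'len',np.hypot(*d).round(4),np.hypot(*w).round(4))
print('lid');fit([S(92,205,.108),S(212,366,.108),S(690,170,.108),S(540,38,.108)])
fit([C(338,92,.108),C(240,28,.108),C(30,218,.108),C(137,283,.108)])
print('mat');fit([px('side0',218,222,.004),px('side0',248,244,.004),px('side0',327,203,.004),px('side0',293,184,.004)])
fit([C(775,260,.004),C(598,207,.004),C(491,493,.004),C(690,555,.004)])
print('clipS',S(377,365),S(383,330),'clipC',C(285,165),C(285,155))
print('depth lid', S(400,200),C(180,160)); print('tab',S(195,205),C(265,45),C(268,62),S(200,245))
print('tape',C(432,230,.02),'jar',C(378,290,.075),px('side0',333,218,.075),'glue',px('scene0',440,245,.16),'paint',px('scene0',192,168,.1))
print('clutter',px('scene0',265,252,.02), px('scene0',437,228,.01))
E
```

```text
lid
c [ 0.5701 -0.2102] yaw -0.2688 -0.2648 len 0.2676 0.1172
c [ 0.5725 -0.2047] yaw -0.2674 -0.2831 len 0.2682 0.1163
mat
c [0.5739 0.2065] yaw -0.0117 0.0482 len 0.3078 0.1605
c [0.5725 0.2101] yaw 0.0275 0.0244 len 0.3142 0.1654
clipS [ 0.49976913 -0.26401041  0.07869888] [ 0.50398303 -0.26243457  0.09739309] clipC [ 0.54679202 -0.12786075  0.09512687] [ 0.539174   -0.13105062  0.09865592]
depth lid [ 0.56516589 -0.21914575  0.10850675] [ 0.5848507  -0.20824108  0.1076848 ]
tab [ 0.46369132 -0.18153264  0.14601339] [ 0.46581159 -0.18030985  0.14432451] [ 0.47407585 -0.17428238  0.13339185] [ 0.45511934 -0.19352131  0.1352507 ]
tape [ 0.51001568 -0.0039571   0.02      ] jar [ 0.62630701 -0.0099419   0.075     ] [ 0.62416084 -0.01659627  0.075     ] glue [0.64421711 0.42703771 0.16      ] paint [ 0.61372407 -0.43621793  0.1       ]
clutter [ 0.78531059 -0.08290659  0.02      ] [0.47378986 0.42030111 0.01      ]
```

```bash
cat >> h.py <<'E'
def pose():
    s=robot.sense(); q=s['eef_rot']; return s['ee_pos'],R.from_quat([q[1],q[2],q[3],q[0]])
def down(yaw,tilt=0):
    "tool z down, tool y along box/lid x at yaw; tilt = lid's near end up by tilt"
    x=np.array([-np.sin(yaw),np.cos(yaw),0]); y=np.array([np.cos(yaw),np.sin(yaw),0])
    M=R.from_matrix(np.c_[x,y,[0,0,-1]])
    return R.from_rotvec(x*tilt)*M     # +rotation about lid +y lowers far end / lifts near end
def rel(p,Rt):
    p0,R0=pose(); return np.r_[R0.inv().apply(np.array(p)-p0)*100,(R0.inv()*Rt).as_rotvec()].round(2)
E
python3 - <<'E'
from h import *
B=-.268
for p,y in [((.48,.35,.25),.5),((.53,0,.25),0),((.465,-.178,.20),B)]: print(rel(p,down(y)))
p0,R0=pose(); print(R0.as_matrix().round(2))
E
```

```text
[-31.3  -16.97  -2.78  -0.     0.     0.68]
[-49.1  -47.51  -2.74  -0.     0.     1.18]
[-49.78 -66.45   2.29  -0.     0.     1.45]
[[-0.93  0.38 -0.  ]
 [ 0.38  0.93 -0.  ]
 [-0.   -0.   -1.  ]]
```

Call:
move_arm --steps "-31.3 -17 -2.8 0 0 0.68 1;-31.3 -17 -2.8 0 0 0.68 1;-31.3 -17 -2.8 0 0 0.68 1;-31.3 -17 -2.8 0 0 0.68 1;-31.3 -17 -2.8 0 0 0.68 1;-31.3 -17 -2.8 0 0 0.68 1;-31.3 -17 -2.8 0 0 0.68 1;-49.1 -47.5 -2.8 0 0 1.18 1;-49.1 -47.5 -2.8 0 0 1.18 1;-49.1 -47.5 -2.8 0 0 1.18 1;-49.1 -47.5 -2.8 0 0 1.18 1;-49.1 -47.5 -2.8 0 0 1.18 1;-49.1 -47.5 -2.8 0 0 1.18 1;-49.8 -66.5 2.2 0 0 1.45 1;-49.8 -66.5 2.2 0 0 1.45 1;-49.8 -66.5 2.2 0 0 1.45 1;-49.8 -66.5 2.2 0 0 1.45 1;-49.8 -66.5 2.2 0 0 1.45 1;-49.8 -66.5 2.2 0 0 1.45 1;-49.8 -66.5 2.2 0 0 1.45 1"

```text
time: 2.15
ee_pos: [0.4645, -0.179, 0.2004]
eef_rot: [-0.0, 0.795, 0.606, -0.0]
ft_force: [0.4, 0.1, -0.1]
width: 0.0877
gripper_force: 0.0
```

```bash
python3 - <<'E'
from h import *
p,r=pose(); print(p, r.as_matrix().round(3).tolist()); snap('wrist','w1'); print(robot.sense()['ft_force'],robot.sense()['time'])
E
```

```text
[ 0.46451947 -0.17897532  0.20043026] [[0.265, 0.964, -0.001], [0.964, -0.265, 0.0], [-0.0, -0.001, -1.0]]
[ 0.84161044  0.50867226 -0.38189079] 2.2
```

View pics/w1.png

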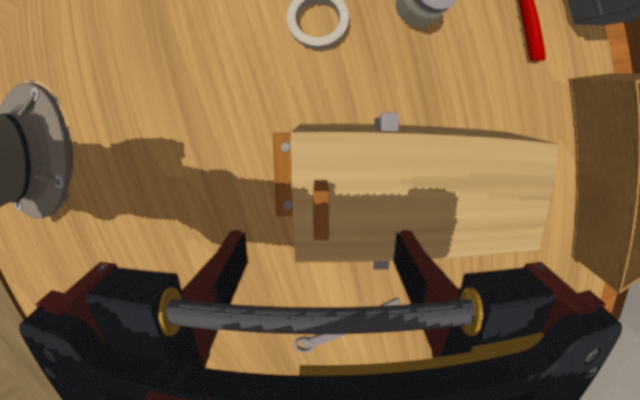

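The wrist view shows lid corners at (292,131), (557,143), (541,249) and (295,262), the tab at (321,210), and clips at (389,122) and (381,265). I'll refine these with the depth image.

```bash
cat >> h.py <<'E'
def cloud(f):
    q=load(f); T=q['T']; fl=200/np.tan(np.radians(q['fovy'])/2); cx,cy=q['c']
    u,v=np.meshgrid(np.arange(640.),np.arange(400.)); a,b=u-cx,v-cy
    if str(q['n'])=='wrist':
        r=np.hypot(a,b)+1e-9; t=np.tan(r/fl)/r; ray=np.stack([a*t,-b*t,-np.ones_like(a)],-1)
    else: ray=np.stack([a/fl,-b/fl,-np.ones_like(a)],-1)
    P=(ray*q['d'][...,None])@T[:3,:3].T+T[:3,3]; P[q['d']<=0]=np.nan
    return P
def rect(P): # min-area rect of xy points, mm
    return cv2.minAreaRect((P[:,:2]*1000).astype(np.float32))
E
python3 - <<'E'
from h import *
for f in ['w1','side0','scene0']:
    P=cloud(f); X=P.reshape(-1,3); near=(np.hypot(X[:,0]-.571,X[:,1]+.2075)<.17)
    L=X[near&(abs(X[:,2]-.108)<.004)]; t=X[near&(X[:,2]>.138)&(X[:,2]<.15)]
    print(f,'lid',L[:,2].mean().round(4),rect(L),'tab',len(t),t.mean(0).round(4),t[:,2].max().round(4),rect(t))
    c,s=np.cos(-.268),np.sin(-.268); D=X-[.571,-.2075,0]; bx=D[:,0]*c+D[:,1]*s; by=-D[:,0]*s+D[:,1]*c
    for sg in (1,-1):
        m=(abs(bx+.05)<.04)&(by*sg>.062)&(by*sg<.085)&(X[:,2]>.06)&(X[:,2]<.1)
        if m.sum()>3: print('  clip',sg,m.sum(),bx[m].min().round(4),bx[m].max().round(4),np.median(bx[m]).round(4),by[m].max().round(4),X[m,2].max().round(3),X[m,2].min().round(3))
for z in (.108,): 
  for u,v in [(292,131),(557,143),(541,249),(295,262)]: print(px('w1',u,v,z).round(4))
E
```

```text
w1 lid 0.1085 ((570.9603881835938, -209.98825073242188), (120.96026611328125, 270.8470764160156), 74.98959350585938) tab 820 [ 0.4649 -0.1803  0.1443] 0.1468 ((464.6731872558594, -181.3638916015625), (40.208492279052734, 11.656298637390137), 74.48207092285156)
  clip 1 277 -0.0582 -0.0418 -0.0512 0.0735 0.099 0.063
  clip -1 142 -0.0573 -0.0414 -0.0497 -0.0685 0.099 0.095
side0 lid 0.1086 ((571.1591796875, -210.07452392578125), (123.33174896240234, 271.54876708984375), 75.13220977783203) tab 87 [ 0.4631 -0.1835  0.1436] 0.1474 ((464.6629333496094, -181.5486602783203), (41.11741638183594, 13.123649597167969), 74.00224304199219)
  clip 1 9 -0.056 -0.0436 -0.0489 0.074 0.099 0.095
  clip -1 289 -0.0899 -0.0101 -0.0555 -0.062 0.1 0.06
scene0 lid 0.1079 ((572.39306640625, -209.43841552734375), (124.93684387207031, 273.4722900390625), 74.97868347167969) tab 36 [ 0.4674 -0.18    0.1433] 0.1489 ((465.96026611328125, -181.40927124023438), (42.469181060791016, 15.575066566467285), 73.6331558227539)
  clip 1 32 -0.057 -0.0383 -0.0457 0.076 0.099 0.061
  clip -1 5 -0.0532 -0.0424 -0.0525 -0.0717 0.098 0.093
[ 0.458  -0.1167  0.108 ]
[ 0.7149 -0.1862  0.108 ]
[ 0.69   -0.3035  0.108 ]
[ 0.4255 -0.2333  0.108 ]
```

```bash
python3 - <<'E'
from h import *
Y=-.262
p=np.array([.4647,-.1815,.113]); print(rel(p,down(Y)))
E
```

```text
[-0.4   0.05  8.76 -0.   -0.   -0.  ]
```

Call:
move_arm --steps "-0.4 0.05 3.5 0 0 -0.006 1;-0.4 0.05 7 0 0 -0.006 1;-0.4 0.05 8.75 0 0 -0.006 1;-0.4 0.05 8.75 0 0 -0.006 1;-0.4 0.05 8.75 0 0 -0.006 1;-0.4 0.05 8.75 0 0 -0.006 0;-0.4 0.05 8.75 0 0 -0.006 0;-0.4 0.05 8.75 0 0 -0.006 0;-0.4 0.05 8.75 0 0 -0.006 0;-0.4 0.05 8.75 0 0 -0.006 0;-0.4 0.05 8.75 0 0 -0.006 0;-0.4 0.05 8.75 0 0 -0.006 0;-0.4 0.05 8.75 0 0 -0.006 0" --squeeze 50

```text
time: 3.5
ee_pos: [0.4645, -0.1821, 0.1131]
eef_rot: [-0.0, 0.793, 0.61, -0.0]
ft_force: [-0.2, 0.3, -0.3]
width: 0.0268
gripper_force: 0.0
```

Call:
move_arm --steps "0 0 0 0 0 0 0;0 0 0 0 0 0 0;0 0 0 0 0 0 0;0 0 0 0 0 0 0;0 0 0 0 0 0 0"

```text
time: 4.0
ee_pos: [0.4645, -0.1822, 0.1131]
eef_rot: [-0.0, 0.793, 0.61, -0.0]
ft_force: [-0.1, -0.7, -0.4]
width: 0.0117
gripper_force: 50.0
```

Call:
move_arm --steps "0 0.08 -1.06 0.044 0 0 0;0 0.21 -2.12 0.087 0 0 0;0 0.38 -3.17 0.131 0 0 0;0 0.6 -4.22 0.175 0 0 0;0 0.86 -5.25 0.218 0 0 0;0 1.17 -6.27 0.262 0 0 0;0 1.52 -7.28 0.305 0 0 0;0 1.92 -8.27 0.349 0 0 0;0 1.92 -8.27 0.349 0 0 0;0 1.92 -8.27 0.349 0 0 0"

```text
time: 5.0
ee_pos: [0.4832, -0.1871, 0.1953]
eef_rot: [-0.137, 0.781, 0.601, -0.106]
ft_force: [0.7, -0.3, 0.3]
width: 0.0116
gripper_force: 50.0
```

```bash
python3 - <<'E'
from h import *
snap('side','s2'); P=cloud('s2'); X=P.reshape(-1,3)
c,s=np.cos(-.262),np.sin(-.262); D=X-[.571,-.21,0]; bx=D[:,0]*c+D[:,1]*s; by=-D[:,0]*s+D[:,1]*c
for a in (-.06,-.03,0,.03,.06,.09,.11,.12,.125,.13):
    m=(abs(bx-a)<.004)&(by<0)&(by>-.05)&(X[:,2]>.1)
    if m.sum(): print(a,m.sum(),np.median(X[m,2]).round(4))
b=cv2.imread('pics/s2.png')[160:330,280:450]; cv2.imwrite('pics/s2c.png',cv2.resize(b,None,fx=3.5,fy=3.5))
E
```

```text
-0.06 555 0.5236
-0.03 827 0.4607
0 476 0.4909
0.03 141 0.4741
0.06 36 0.1361
0.09 29 0.126
0.11 32 0.1182
0.12 30 0.1152
0.125 27 0.1126
0.13 34 0.1114
```

View pics/s2c.png

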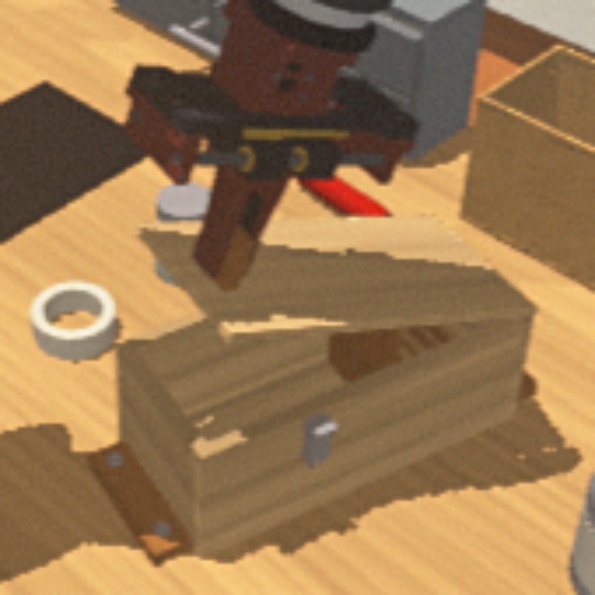

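The lid is tipped about 20° with its far edge on the rim (crop (535,310)), and the follower shows inside. I'll tip it a little further and press lightly on the far edge before lifting.

Call:
move_arm --steps "0 0.12 -0.98 0.044 0 0 0;0 0.25 -1.97 0.087 0 0 0;0 0.25 -1.97 0.087 0 0 0;0 0.25 -1.97 0.087 0 0 0;0 0.25 -1.97 0.087 0 0 0"

```text
time: 5.55
ee_pos: [0.4921, -0.1894, 0.2133]
eef_rot: [-0.171, 0.774, 0.596, -0.131]
ft_force: [2.8, -0.9, 1.0]
width: 0.0117
gripper_force: 50.0
```

```bash
python3 - <<'E'
from h import *
s=robot.sense(); print(s['ft_force'],s['moment'],s['ee_pos'])
Y=-.262
# mat from side0+scene0 colour
for f in ['side0','scene0']:
    q=load(f); P=cloud(f); m=(q['im'].max(2)<75)&(abs(P[...,2]-.004)<.006)&(P[...,0]>.38)&(P[...,0]<.8)&(P[...,1]>.1)&(P[...,1]<.32)
    n,l,st,_=cv2.connectedComponentsWithStats(m.astype(np.uint8)); k=1+np.argmax(st[1:,4]); print(f,rect(P[l==k]),P[l==k].mean(0).round(4))
p,r=pose()
lift=p+[0,0,.06]
print('lift tilted',rel(lift,r)); 
L=np.array([.4647,-.1815,.26]);print('level',rel(L,down(Y)))
E
```

```text
[ 2.82424264 -0.86802068  0.98193919] [-0.32912215 -1.43599127 -0.04935925] [ 0.49206043 -0.18935544  0.21331868]
side0 ((570.580810546875, 207.7122802734375), (315.363525390625, 169.29820251464844), 1.5754412412643433) [0.5597 0.2039 0.0049]
scene0 ((571.7549438476562, 208.8895721435547), (314.7464904785156, 162.0494384765625), 1.5583910942077637) [0.5814 0.2105 0.0037]
lift tilted [ 0.   -2.52 -5.44  0.    0.    0.  ]
level [ 0.06 -4.54 -3.04 -0.43  0.    0.  ]
```

Call:
move_arm --steps "0 -0.6 -1.35 0 0 0 0;0 -1.25 -2.7 0 0 0 0;0 -1.9 -4.1 0 0 0 0;0 -2.5 -5.4 0 0 0 0;0 -3 -4.8 -0.11 0 0 0;0 -3.5 -4.2 -0.22 0 0 0;0 -4 -3.6 -0.33 0 0 0;0.06 -4.5 -3.05 -0.43 0 0 0;0.06 -4.5 -3.05 -0.43 0 0 0;0.06 -4.5 -3.05 -0.43 0 0 0;0.06 -4.5 -3.05 -0.43 0 0 0"

```text
time: 6.65
ee_pos: [0.4662, -0.1817, 0.2609]
eef_rot: [-0.002, 0.792, 0.61, -0.002]
ft_force: [0.5, -0.1, -1.5]
width: 0.0118
gripper_force: 50.0
```

```bash
python3 - <<'E'
from h import *
s=robot.sense(); print(s['ft_force'],s['ee_pos'])
Y=.027; T=np.array([.571-.11*np.cos(Y),.209-.11*np.sin(Y)]); print(T)
for f in (.33,.67,1): 
    a=np.array([.4647,-.1815])*(1-f)+T*f; a=a+[.03*(f<1),0]; print(rel(np.r_[a,.24],down(-.262+f*(.289))))
for z in (.08,.04,.025): print(rel(np.r_[T,z],down(Y)))
E
```

```text
[ 0.49540097 -0.14478054 -1.50785996] [ 0.46621784 -0.18173445  0.26088938]
[0.46104009 0.20603036]
[ 1.308e+01 -6.300e-01  2.090e+00 -1.000e-02  0.000e+00 -9.000e-02]
[ 2.579e+01 -4.110e+00  2.110e+00 -1.000e-02 -0.000e+00 -1.900e-01]
[ 3.736e+01 -1.040e+01  2.140e+00 -1.000e-02 -0.000e+00 -2.900e-01]
[ 3.736e+01 -1.031e+01  1.814e+01 -1.000e-02 -0.000e+00 -2.900e-01]
[ 3.736e+01 -1.028e+01  2.214e+01 -1.000e-02 -0.000e+00 -2.900e-01]
[ 3.736e+01 -1.027e+01  2.364e+01 -1.000e-02 -0.000e+00 -2.900e-01]
```

Call:
move_arm --steps "3.3 -0.2 0.5 0 0 -0.02 0;6.5 -0.3 1 -0.005 0 -0.045 0;9.8 -0.5 1.6 -0.007 0 -0.07 0;13.1 -0.6 2.1 -0.007 0 -0.095 0;16.3 -1.5 2.1 -0.007 0 -0.12 0;19.5 -2.4 2.1 -0.007 0 -0.145 0;22.7 -3.3 2.1 -0.007 0 -0.17 0;25.8 -4.1 2.1 -0.007 0 -0.19 0;28.7 -5.7 2.1 -0.007 0 -0.215 0;31.6 -7.3 2.1 -0.007 0 -0.24 0;34.5 -8.9 2.1 -0.007 0 -0.265 0;37.4 -10.4 2.1 -0.007 0 -0.289 0;37.4 -10.4 4 -0.007 0 -0.289 0;37.4 -10.4 7 -0.007 0 -0.289 0;37.4 -10.4 10 -0.007 0 -0.289 0;37.4 -10.4 13 -0.007 0 -0.289 0;37.4 -10.4 16 -0.007 0 -0.289 0;37.4 -10.4 18.1 -0.007 0 -0.289 0;37.4 -10.4 18.1 -0.007 0 -0.289 0;37.4 -10.4 18.1 -0.007 0 -0.289 0"

```text
time: 8.65
ee_pos: [0.4602, 0.207, 0.0796]
eef_rot: [0.0, 0.697, 0.718, -0.0]
ft_force: [0.2, 0.7, -1.7]
width: 0.0117
gripper_force: 50.0
```

```bash
python3 - <<'E'
from h import *
s=robot.sense(); print(s['ft_force'],s['ee_pos']); p,r=pose(); print(r.as_matrix().round(4).tolist())
for n in ('side','wrist'):
    snap(n,n+'3'); X=cloud(n+'3').reshape(-1,3)
    m=(abs(X[:,2]-.075)<.012)&(X[:,0]>.40)&(X[:,0]<.75)&(abs(X[:,1]-.209)<.07); L=X[m]
    A=np.c_[L[:,:2]-[.571,.209],np.ones(len(L))]; k=np.linalg.lstsq(A,L[:,2],rcond=None)[0]; print(n,len(L),'plane',k.round(4),rect(L))
E
```

```text
[ 0.15669876  0.66321854 -1.70963325] [0.46019268 0.20697561 0.07956966]
[[-0.0297, 0.9996, 0.0003], [0.9996, 0.0297, -0.0003], [-0.0003, 0.0003, -1.0]]
side 1877 plane [-0.0004  0.0094  0.0752] ((571.781005859375, 209.42445373535156), (274.55108642578125, 123.88114929199219), 1.9764697551727295)
wrist 41911 plane [-0.     -0.003   0.0759] ((571.11279296875, 211.61703491210938), (271.4225158691406, 119.72355651855469), 1.573167085647583)
```

View pics/wrist3.png

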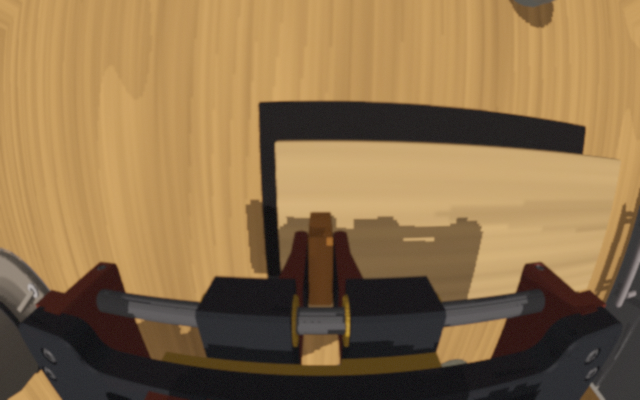

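The lid hangs level over the mat, whose near-left corner is at (261,103). Margins look even. I'll lower it slowly until it touches.

```bash
python3 - <<'E'
from h import *
print(px('wrist3',261,103,.004),px('wrist3',583,127,.004),'expect (.409,.290),(.729,.299)')
E
```

```text
[0.41309853 0.28795213 0.004     ] [0.7246855  0.29555353 0.004     ] expect (.409,.290),(.729,.299)
```

Call:
move_arm --steps "0 0 1.5 0 0 0 0;0 0 3 0 0 0 0;0 0 4.2 0 0 0 0;0 0 4.9 0 0 0 0;0 0 5.2 0 0 0 0;0 0 5.4 0 0 0 0;0 0 5.5 0 0 0 0;0 0 5.6 0 0 0 0;0 0 5.6 0 0 0 0;0 0 5.6 0 0 0 0"

```text
time: 9.75
ee_pos: [0.4595, 0.2069, 0.024]
eef_rot: [0.0, 0.696, 0.718, 0.001]
ft_force: [0.2, 0.5, -0.7]
width: 0.0122
gripper_force: 50.0
```

Call:
move_arm --steps "0 0 0.05 0 0 0 0;0 0 0.1 0 0 0 0;0 0 0.1 0 0 0 0;0 0 0.1 0 0 0 0"

```text
time: 10.15
ee_pos: [0.4594, 0.2069, 0.0228]
eef_rot: [0.0, 0.696, 0.718, 0.001]
ft_force: [-0.1, 0.8, -1.5]
width: 0.0117
gripper_force: 50.0
```

Call:
move_arm --steps "0 0 0.05 0 0 0 0;0 0 0.1 0 0 0 0;0 0 0.15 0 0 0 0;0 0 0.15 0 0 0 0;0 0 0.15 0 0 0 0"

```text
time: 10.65
ee_pos: [0.4594, 0.2069, 0.0221]
eef_rot: [-0.0, 0.696, 0.718, 0.001]
ft_force: [-3.2, -1.1, 10.7]
width: 0.0119
gripper_force: 50.0
```

Call:
move_arm --steps "0 0 -0.06 0 0 0 0;0 0 -0.06 0 0 0 0;0 0 -0.06 0 0 0 0.3;0 0 -0.06 0 0 0 0.4;0 0 -0.06 0 0 0 0.4;0 0 -0.06 0 0 0 0.4;0 0 -0.06 0 0 0 0.4;0 0 -0.06 0 0 0 0.4;0 0 -0.06 0 0 0 0.4;0 0 -0.06 0 0 0 0.4"

```text
time: 11.65
ee_pos: [0.4594, 0.2068, 0.0219]
eef_rot: [0.0, 0.696, 0.718, 0.001]
ft_force: [0.5, 0.4, -0.4]
width: 0.0349
gripper_force: 0.0
```

```bash
python3 - <<'E'
from h import *
Y=-.262
print(rel((.459,.207,.22),down(.028)))
for p,y in [((.55,0,.24),-.12),((.6145,-.2217,.20),Y)]: print(rel(p,down(y)))
E
```

```text
[ 3.000e-02 -1.000e-02 -1.981e+01  0.000e+00 -0.000e+00  0.000e+00]
[-20.93   8.46 -21.82   0.    -0.     0.15]
[-43.29  14.24 -17.83   0.    -0.     0.29]
```

Call:
move_arm --steps "0 0 -1 0 0 0 0.6;0 0 -3 0 0 0 0.6;0 0 -6 0 0 0 0.6;0 0 -10 0 0 0 0.6;0 0 -15 0 0 0 0.6;0 0 -19.8 0 0 0 0.6;-4 1.7 -21.8 0 0 0.03 0.6;-8 3.4 -21.8 0 0 0.06 0.6;-12 5 -21.8 0 0 0.09 0.6;-16.5 6.7 -21.8 0 0 0.12 0.6;-21 8.5 -21.8 0 0 0.15 0.6;-25 9.6 -21.8 0 0 0.18 0.6;-29.5 10.8 -21.8 0 0 0.21 0.6;-34 12 -20.5 0 0 0.24 0.6;-38.5 13.1 -19 0 0 0.27 0.6;-43.3 14.2 -17.8 0 0 0.29 0.6;-43.3 14.2 -17.8 0 0 0.29 0.6;-43.3 14.2 -17.8 0 0 0.29 0.6"

```text
time: 13.45
ee_pos: [0.6134, -0.2234, 0.1997]
eef_rot: [-0.0, 0.794, 0.608, 0.0]
ft_force: [0.2, 0.8, 0.2]
width: 0.053
gripper_force: 0.0
```

```bash
python3 - <<'E'
from h import *
p,r=pose(); print(p)
snap('wrist','w4'); X=cloud('w4').reshape(-1,3)
c,s=np.cos(-.262),np.sin(-.262); D=X-[.571,-.21,0]; bx=D[:,0]*c+D[:,1]*s; by=-D[:,0]*s+D[:,1]*c
m=(abs(bx-.045)<.03)&(abs(by)<.045)&(X[:,2]>.088)&(X[:,2]<.098); print('tab',m.sum(),X[m].mean(0).round(4),bx[m].min(),bx[m].max(),by[m].min(),by[m].max(),rect(X[m]))
m=(abs(bx)<.145)&(abs(by)<.07)&(abs(X[:,2]-.1)<.004); print('rim',m.sum(),X[m,2].mean(),rect(X[m]))
for sg in (1,-1):
    m=(abs(bx+.05)<.03)&(by*sg>.063)&(by*sg<.085)&(X[:,2]>.06)&(X[:,2]<.1)
    if m.sum()>3: print('clip',sg,m.sum(),bx[m].min(),bx[m].max())
# lid check
snap('side','s4'); X=cloud('s4').reshape(-1,3)
m=(abs(X[:,2]-.017)<.007)&(X[:,0]>.40)&(X[:,0]<.75)&(abs(X[:,1]-.209)<.08); im=load('s4')['im'].reshape(-1,3); m&=im.max(1)>90; L=X[m]
print('lid on mat',len(L),L.mean(0),rect(L))
E
```

```text
[ 0.61339408 -0.22337345  0.19972057]
tab 560 [ 0.6146 -0.22    0.0933] 0.038398602830702136 0.050280797595941125 -0.019655250865577414 0.02038166862303381 ((613.8927001953125, -221.12075805664062), (40.05836868286133, 11.813740730285645), 75.22362518310547)
rim 8057 0.10017718838978962 ((570.7741088867188, -209.69448852539062), (139.86074829101562, 271.7592468261719), 75.30149841308594)
clip 1 347 -0.057446841818665606 -0.04115220788270796
clip -1 185 -0.05817855183958422 -0.04182139683021528
lid on mat 1889 [0.56488109 0.20358389 0.01771388] ((569.587890625, 209.92813110351562), (271.8463439941406, 124.82530975341797), 1.662406325340271)
```

View pics/w4.png

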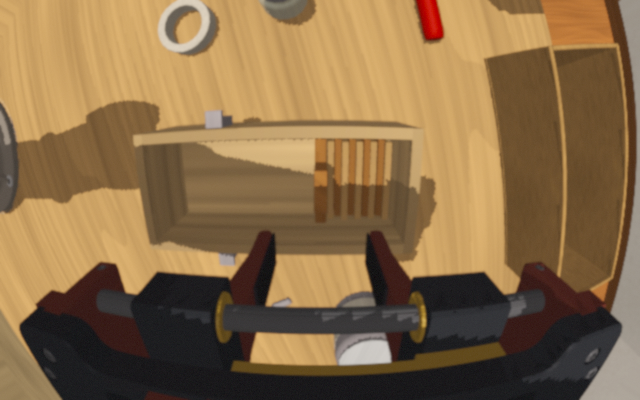

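View pics/s4.png

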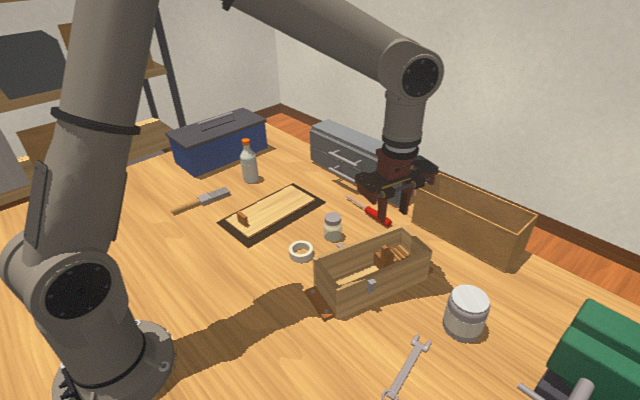

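The lid lies flat on the mat (side view, (270,213)). In the wrist view the follower's tab is at (320,180) and the clips at (214,119) and (228,259). Now I'll go down onto the tab.

```bash
python3 - <<'E'
from h import *
print(rel((.614,-.2214,.060),down(-.262)))
E
```

```text
[-0.14 -0.02 14.02  0.   -0.    0.  ]
```

```bash
python3 - <<'E'
from h import *
print(pose()[0],robot.sense()['time'],rel((.614,-.2214,.060),down(-.262)))
E
```

```text
[ 0.61434362 -0.22031531  0.20020554] 13.55 [-0.14 -0.02 14.02  0.   -0.    0.  ]
```

Call:
move_arm --steps "-0.1 0 4 0 0 0 0.6;-0.1 0 8 0 0 0 0.6;-0.1 0 11 0 0 0 0.6;-0.1 0 13 0 0 0 0.6;-0.1 0 14 0 0 0 0.6;-0.1 0 14 0 0 0 0.6;-0.1 0 14 0 0 0 0.6;-0.1 0 14 0 0 0 0;-0.1 0 14 0 0 0 0;-0.1 0 14 0 0 0 0;-0.1 0 14 0 0 0 0;-0.1 0 14 0 0 0 0;-0.1 0 14 0 0 0 0;-0.1 0 14 0 0 0 0;-0.1 0 14 0 0 0 0;-0.1 0 14 0 0 0 0;-0.1 0 14 0 0 0 0;-0.1 0 14 0 0 0 0" --squeeze 50

```text
time: 15.35
ee_pos: [0.6137, -0.2226, 0.0598]
eef_rot: [-0.0, 0.793, 0.609, 0.001]
ft_force: [-3.9, 1.0, 3.9]
width: 0.0117
gripper_force: 50.0
```

Call:
move_arm --steps "0 -0.5 0 0 0 0 0;0 -1.5 0 0 0 0 0;0 -2.5 0 0 0 0 0;0 -3.5 0 0 0 0 0;0 -4.5 0 0 0 0 0;0 -5.5 0 0 0 0 0;0 -6.5 0 0 0 0 0;0 -7.5 0 0 0 0 0;0 -8.4 0 0 0 0 0;0 -9 0 0 0 0 0;0 -9.4 0 0 0 0 0;0 -9.4 0 0 0 0 0;0 -9.4 0 0 0 0 0;0 -9.4 0 0 0 0 0;0 -9.4 0 0 0 0 0"

```text
time: 16.85
ee_pos: [0.526, -0.1991, 0.0598]
eef_rot: [0.003, 0.793, 0.61, 0.002]
ft_force: [8.8, -2.5, -7.7]
width: 0.012
gripper_force: 50.0
```

```bash
cat > chk.py <<'E'
from h import *
import sys
s=robot.sense(); print(s['ft_force'],s['gripper_force'],s['width'],s['time'])
c,sn=np.cos(-.262),np.sin(-.262)
d=s['ee_pos']-[.571,-.21,0]; print('tcp bx,by',d[0]*c+d[1]*sn,-d[0]*sn+d[1]*c,s['ee_pos'][2])
for n in ('wrist','scene','side'):
    f=n+sys.argv[1]; snap(n,f); X=cloud(f).reshape(-1,3); im=load(f)['im'].reshape(-1,3).astype(int)
    D=X-[.571,-.21,0]; bx=D[:,0]*c+D[:,1]*sn; by=-D[:,0]*sn+D[:,1]*c
    m=(abs(bx+.05)<.03)&(abs(by)<.03)&(X[:,2]>.089)&(X[:,2]<.096)
    if m.sum()>3: print(n,'tab?',m.sum(),np.percentile(bx[m],[2,98]),np.percentile(by[m],[2,98]))
    for sg in (1,-1):
        m=(abs(bx+.05)<.03)&(by*sg>.063)&(by*sg<.085)&(X[:,2]>.06)&(X[:,2]<.1)
        if m.sum()>3: print(n,'clip',sg,m.sum(),bx[m].min(),bx[m].max())
E
python3 chk.py 5; python3 -c "
import cv2
b=cv2.imread('pics/wrist5.png')[60:320,180:480]; cv2.imwrite('pics/w5c.png',cv2.resize(b,None,fx=2.3,fy=2.3))"
```

```text
[ 8.80161645 -2.5051127  -7.69227724] 50.01949846744537 0.01202057627893481 16.85
tcp bx,by -0.046286884610305216 -0.0011572653579762955 0.059790838827040046
wrist tab? 2054 [-0.05887621 -0.03312262] [-0.01810306  0.0201093 ]
wrist clip 1 1292 -0.05817830213183396 -0.04173599032787058
scene tab? 26 [-0.05629196 -0.02759694] [-0.00830223  0.02093108]
scene clip 1 36 -0.05866964022069075 -0.028026449583369008
side tab? 57 [-0.06186617 -0.03138786] [-0.02012999  0.00624617]
side clip 1 4 -0.055751803398358585 -0.05175367541848174
side clip -1 95 -0.0588074540615802 -0.041852242781558045
```

View pics/w5c.png

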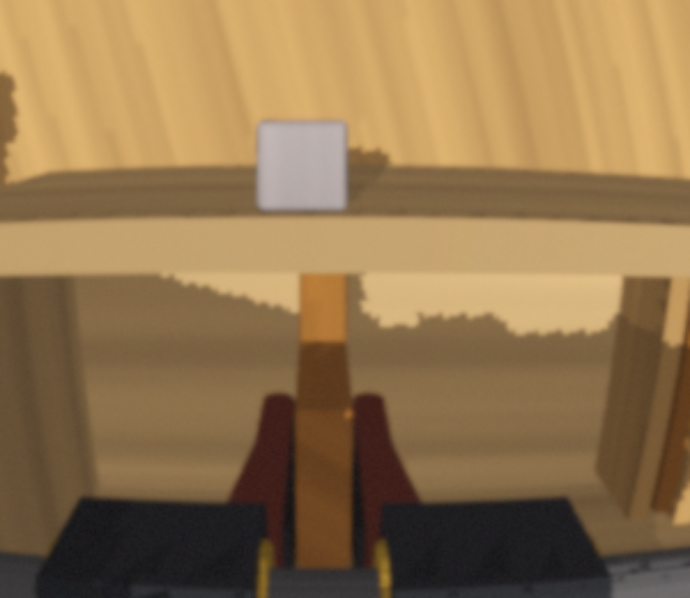

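The tab (crop column 324) is about 3.5 mm short of the clip (column 302), because the arm gives under the spring. I'll pull the rest and re-check.

Call:
move_arm --steps "0 -0.15 0 0 0 0 0;0 -0.35 0 0 0 0 0;0 -0.35 0 0 0 0 0;0 -0.35 0 0 0 0 0;0 -0.35 0 0 0 0 0;0 -0.35 0 0 0 0 0"

```text
time: 17.6
ee_pos: [0.5226, -0.1982, 0.0598]
eef_rot: [0.003, 0.793, 0.61, 0.002]
ft_force: [9.6, -3.4, -8.4]
width: 0.012
gripper_force: 50.0
```

```bash
sed -i 's/abs(by)<.03)&(X\[:,2\]>.089)&(X\[:,2\]<.096)/by>.012)\&(by<.022)\&(X[:,2]>.086)\&(X[:,2]<.097)/' chk.py; python3 chk.py 6
```

```text
[ 9.61686736 -3.39099843 -8.36531004] 50.019789934158325 0.012018567723500774 17.6
tcp bx,by -0.04975971646815835 -0.001162834310164883 0.05978695846713266
wrist tab? 588 [-0.05529761 -0.04355131] [0.01225404 0.02057561]
wrist clip 1 1296 -0.057890890431754334 -0.041906153443602795
scene tab? 11 [-0.0520953 -0.0410291] [0.01365041 0.02180594]
scene clip 1 39 -0.05759261491908997 -0.0239969067405971
side clip 1 5 -0.05830843623228066 -0.05365566156871154
side clip -1 99 -0.058937636248943194 -0.042090295943649506
```

Call:
move_arm --steps "0 -0.05 0 0 0 0 0;0 -0.05 0 0 0 0 0;0 -0.05 0 0 0 0 0;0 -0.05 0 0 0 0 0"

```text
time: 18.15
ee_pos: [0.5223, -0.1981, 0.0598]
eef_rot: [0.003, 0.793, 0.61, 0.002]
ft_force: [8.5, -2.9, -8.6]
width: 0.0119
gripper_force: 50.0
```

```bash
python3 chk.py 7 | head -4; python3 -c "
from plant import robot
print(robot.hand_in())"
```

```text
[ 8.46444728 -2.8997177  -8.58933782] 50.020655393600464 0.011851188404424883 18.15
tcp bx,by -0.05015176172693459 -0.001156181360241603 0.05977658641480242
wrist tab? 572 [-0.05578211 -0.04392285] [0.01227575 0.02051242]
wrist clip 1 1267 -0.058190714988048405 -0.041950245766245425
the job is handed in; nothing more can be done
None
```

I tipped the lid up on its far edge, laid it flat and right way up on the mat, and let go; I then pulled the follower's tab back to within about 0.5 mm of the clip line and handed in at about 18 s with it still gripped (no verdict was returned).

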